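Loosen the jar's knurled cap with a fingertip, counting the turns

TASK

Loosen the red cap of the brown jar by rolling a fingertip along its knurled rim, anticlockwise seen from above: let the white dot on the cap pass the white pointer stripe on the stand once, go on for one more full turn and leave the dot opposite the pointer when it comes round the second time, to within about 20 degrees. Turning the cap 45 degrees or more beyond that makes it come off, which must not happen. Touch the rim only, without pressing on the cap's top, and gently enough that the jar's stand stays where it is; lift nothing and leave the other things on the table alone.

Things in the scene. Friction and masses are not known exactly. Their poses are not given: they have to be found in the camera images.
- cap (a joint): Turn of the red cap about the jar's upright axis, rad; grows as the cap turns anticlockwise seen from above (loosening). 0 = the white dot opposite the white pointer for the first time, 6.283 = opposite it the second time (wanted). It starts somewhere from -5.5 to -2.5; stops at -6.6 and 8.2. Stiff to the same degree all the way: about 0.03 N m, some 0.7 N along the rim; it stays where it is left.
- cap_mid (a point): Point on the cap's axis, half-way up its knurled rim, 92 mm above the table. Cap: red plastic, 90 mm across the knurls (too wide to pinch), with 30 upright ribs, 2 mm proud, 20 mm tall; rim from 80 to 104 mm above the table; turns on a brown glass jar of 82 mm diameter. The frame turns with the cap, z up.
- cap_face: Raised lighter-red round plate on top of the cap, 74 mm across, 3 mm thick, top 107 mm above the table; the white dot is on it; not to be pressed. Origin on the cap's axis at the plate's underside, 104 mm above the table; z up; turns with the cap.
- dot (a point): Centre of the white dot, 18 mm across, on the cap's top, 26 mm from the cap's axis.
- pointer (a point): Middle of the white stripe (36 mm long, 10 mm wide, radial) painted on the top of the dark stand's disc, 63 mm from the jar's axis, 17 mm above the table.
- stand: Dark round weighted steel stand, 170 mm across, 16 mm thick, with three black lugs that hold the brown jar fast; loose on the table, about 2.2 kg with the jar, slides if pushed hard (over about 10 N). Origin at the centre of its underside, on the jar's axis; z up; the pointer lies on its -x side. It stands at any yaw.
- lota: Bystander: steel lota (round water pot), 104 mm across, 105 mm tall; origin under its centre.
- soap_case: Bystander: green plastic soap case, shut, 107 x 79 x 37 mm; origin under its centre.
- peg: Bystander: pink plastic clothes peg lying flat, 75 x 20 x 11 mm; origin under its centre.
- scratcher: Bystander: wooden back-scratcher lying flat, 400 mm long along its x, 40 mm wide at the hand (+x end), 8 mm thick; origin under its middle.
- glasses_case: Bystander: navy hard spectacle case, 157 x 60 x 36 mm; origin under its centre.
- pill_box: Bystander: white pill organiser with seven coloured lids, 40 x 150 x 23 mm; origin under its centre.
Things that resemble listed ones, but are neither listed nor needed, are in the scene too. Leave any pink or purple look-alike of the stand alone.

How it is judged:
By the outcome, as a careful person would: the job done as asked, in the order asked, and still so for the second after the job is handed in, with the robot touching nothing.
It also fails if it takes over 72 s, if anything falls off the work surface, if the arm or the gripper's body presses on something with over 40 N, if the wrist force passes 120 N, or if a joint passes its speed limit or range.

ROBOT

A 7-joint arm with a two-finger parallel gripper is mounted at the origin on the work surface. World frame = base frame: x ahead of the robot, y to its left, z up, the work surface at z = 0. Lengths are in mm, angles in rad, forces in N, time in s.
With the tool pointing down it reaches from about 425 to 875 mm from the base axis. Payload 4.7 kg.
Tool frame: the origin (TCP) lies midway between the tips of the shut fingers; the grasp point (between the pads) lies 19 mm behind it (r.pinch_z is the z of the grasp point in the tool frame, in mm); z points along the fingers, y is the line along which they close (so a half turn about z gives the same grasp; the last joint's range is limited). The gripper opens to 85 mm and grips with 20 to 120 N. Pads are 22 mm wide; open, the fingers measure 114 mm over their backs; the gripper's body (76 mm by 85 mm) begins 54 mm behind the grasp point. The pads swing forward as they close: fully open they stand 13 mm farther back than shut.
Start: joints at [-1.309, 0.321, -0.07, 1.45, 0.023, 1.371, -0.057], TCP at [159.453, 630.158, 231.349] pointing down, gripper open.
Joint ranges: [-2.86, 2.86], [-0.3, 2.09], [-1.38, 1.24], [0.06, 2.45], [-1.56, 4.7], [0.09, 2.05], [-2.69, 2.69]. Speed limits (rad/s): [2.57, 2.57, 3.14, 3.14, 3.14, 3.14, 3.14].

INTERFACE

Orientations are given as a unit quaternion [w, x, y, z].
In Python, from rig import r gives the robot as it stands. The module is installed in compiled form; this text tells all that it offers.
- The arm moves only by the tool servo_tool, never from a script. Its argument "rows" is a list that holds one entry, the list of rows, each a list of 5 numbers: the gripper command: -1 is shut, 1 is fully open, values between are in proportion, then the shift along the world's x, y, z in cm, then the turn about the world's z in degrees. In form: [[[gripper, tx, ty, tz, twist], ...]]. A call has exactly 8 rows; each row is the pose to reach, as a shift and turn from the pose commanded when the call began; what a row does not reach only later rows make up. A row lasts 1/10 s, in which the tool goes at most 50 mm and 8.59 degrees, less where a joint would pass 70% of its speed; a pose out of reach is approached as far as the arm can. A call with a gripper value outside its range is refused whole. The fingers move at their own pace and stop on an object; "squeeze" is the grip in N (left out, the last holds). Time passes only in rows, so rows that repeat a pose let the fingers close, or fill a call up. It gives the time, the measured TCP pose, the force, the opening and the grip force at its end, in the units of the state.
- r.observe(): the state, without advancing time (a new reading comes with each control period).
- r.grab_frame(name): name is "scene" or "top" or "wrist"; returns a dict with "image" (420x560x3 uint8, red, green, blue), "range_z" (420x560 float32, mm along the optical axis (not along the pixel's ray), 0 where there is no reading), "fx", "fy", "cx", "cy" (pixels), "R" (3x3) and "t" (3): a world point X has camera coordinates R X + t; the wrist camera has in their place "T_tool_cam" (4x4, takes a point from camera to tool coordinates, whose origin is the TCP and whose axes are the flange's). Camera axes: x right, y down, z forward; pixel columns grow to the right and rows downward; lengths in mm; the calibration is good to about 2 mm. A picture is of the moment at which its call begins: read the wrist's pose just before it.
- r.job_done(): hands the job in; it is judged then, once.
The state is a dict: "clock": time; "joint_pos": joint angles; "joint_vel": joint speeds; "tau": joint torques, N m; "ee_pos": TCP position; "tool_rot": TCP orientation; "ft_force": force on the tool from outside, world axes, zero at the start; "wrist_torque": the same for the moment, N m; "width": finger opening in mm; "grip_force": force on a finger pad.
Only numpy, scipy, OpenCV 4.12 (cv2) and the standard library are available. Lean on these libraries where they do the work, as an engineer would, in place of code of your own. Each camera call takes 0.05 s, during which the arm holds its last target. There are 200 camera calls.

## Working session

There is one attempt and no reset: what is moved stays moved. The work goes in short steps, Python scripts to look and compute and a tool call to move; the robot and the scene stay as the last step left them, time stands still between calls to the robot, and variables do not carry over. Pictures are saved under pics/ and viewed, at most 10 in all, crops included, and the job is handed in when it is done.

Besides the shell and the picture viewer there is one more tool, called after "Emit:" as a command line: name --argument value ..., lists and objects as JSON in quotes. servo_tool: Moves the arm, as the interface text tells. Its arguments: {"type":"object","properties":{"rows":{"type":"array"},"squeeze":{"type":"number"}},"required":["rows"]}

```bash
mkdir -p pics
python3 - <<'E'
from rig import r
import cv2,pickle
o=r.observe();print({k:o[k] for k in('clock','ee_pos','tool_rot','width','ft_force')})
for n in('scene','top'):
    f=r.grab_frame(n);pickle.dump(f,open(n+'.pkl','wb'));cv2.imwrite(f'pics/{n}.png',f['image'][:,:,::-1])
E
```

```text
{'clock': 0.0, 'ee_pos': array([159.34813526, 629.60711854, 230.18736173]), 'tool_rot': array([-8.95726418e-05,  1.23588296e-01,  9.92333091e-01, -9.80888235e-04]), 'width': 85.53735238724308, 'ft_force': array([ 0.20469203, -0.61382708, -0.16713799])}
```

View pics/top.png

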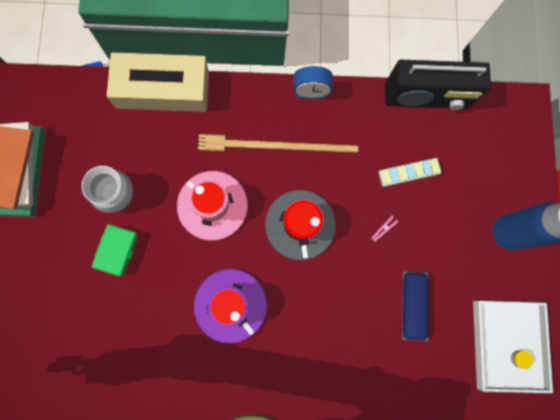

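View pics/scene.png

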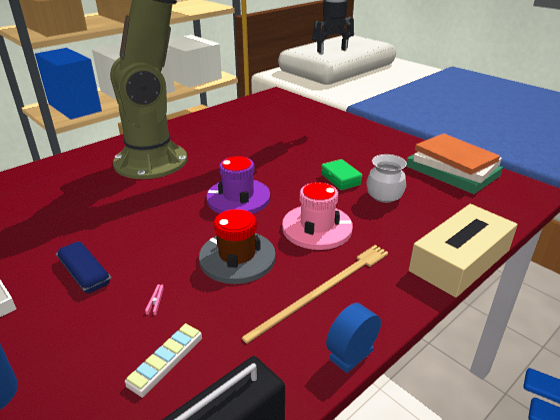

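The dark stand with the brown jar is at (303,220) in the top view. The look-alikes are the pink stand at (210,198) and the purple one at (228,307). I choose the dark one: its dot is at (315,222) and its pointer at (304,250). Next I measure them.

```bash
cat > h.py <<'E'
import numpy as np,cv2,pickle
def cast(f,u,v,z):
    R=np.array(f['R']);t=np.array(f['t']);d=R.T@np.array([(u-f['cx'])/f['fx'],(v-f['cy'])/f['fy'],1]);c=-R.T@t
    return c+d*(z-c[2])/d[2]
def px(f,X):
    p=f['R']@np.array(X)+f['t'];return f['fx']*p[0]/p[2]+f['cx'],f['fy']*p[1]/p[2]+f['cy']
def cents(m,amin=8):
    n,l,s,c=cv2.connectedComponentsWithStats(m.astype(np.uint8));return [(s[i,4],*c[i].round(1),s[i,:4].tolist()) for i in range(1,n) if s[i,4]>=amin]
def capstate(f,near=None):
    """returns axis(xy), dot angle rel pointer etc from fixed top camera"""
    im=f['image'].astype(int);Rr,G,B=im[...,0],im[...,1],im[...,2]
    w=(Rr>170)&(G>170)&(B>170)
    return w
E
python3 - <<'E'
from h import *
f=pickle.load(open('top.pkl','rb'));im=f['image'].astype(int);R,G,B=im[...,0],im[...,1],im[...,2]
print('cam',-f['R'].T@f['t'],f['fx'])
box=np.zeros(R.shape,bool);box[180:270,255:345]=1
w=(R>150)&(G>140)&(B>140)&box
for c in cents(w):print('white',c,cast(f,c[1],c[2],107),cast(f,c[1],c[2],17))
red=(R>190)&(G<70)&(B<70)&box
for c in cents(red|(w&(np.indices(R.shape)[0]<235)),50):
    print('red',c,cast(f,c[1],c[2],104))
m=(red|(w&(np.indices(R.shape)[0]<235))).astype(np.uint8)
cs=max(cv2.findContours(m,0,1)[0],key=cv2.contourArea);(x,y),rad=cv2.minEnclosingCircle(cs);print(x,y,rad,cast(f,x,y,104),rad/f['fx']*(-f['R'].T@f['t'])[2])
dark=(abs(R-G)<15)&(abs(B-G)<20)&(R>40)&(R<140)&box
cs=max(cv2.findContours(dark.astype(np.uint8),0,1)[0],key=cv2.contourArea)
e=cv2.fitEllipse(cv2.convexHull(cs));print('stand',e,cast(f,*e[0],16))
# other things
for n,(u,v,z) in dict(pink=(212,205,16),purple=(230,306,16),lota=(107,190,90),scrL=(200,142,5),scrR=(357,149,5),peg=(385,229,8),glass=(415,305,36),base=(250,420,0)).items():print(n,cast(f,u,v,z).round())
cr=cv2.resize(f['image'][170:275,245:355],None,fx=5,fy=5,interpolation=cv2.INTER_CUBIC)
cv2.imwrite('pics/crop.png',cr[:,:,::-1])
E
```

```text
cam [ 386.37246364   -9.15776603 1157.43211481] 476.60438808886585
white (np.int32(62), np.float64(314.7), np.float64(221.3), [311, 217, 9, 9]) [ 545.42614138 -123.09363679  107.        ] [ 559.05370549 -132.85555118   17.        ]
white (np.int32(67), np.float64(304.3), np.float64(251.2), [301, 245, 7, 13]) [ 478.00549081 -100.98589389  107.        ] [ 485.85651929 -108.8536384    17.        ]
red (np.int32(1113), np.float64(302.8), np.float64(218.6), [284, 200, 39, 38]) [551.13348282 -96.6366038  104.        ]
303.21246337890625 218.6808319091797 19.277721405029297 [550.9802212  -97.56476217 104.        ] 46.81588002987698
stand ((300.0318298339844, 224.68325805664062), (68.34107971191406, 68.927734375), 116.19316101074219) [549.78480887 -97.49703965  16.        ]
pink [591. 117.  16.]
purple [352.  63.  16.]
lota [605. 349.  90.]
scrL [753. 157.   5.]
scrR [ 749. -239.    5.]
peg [ 547. -306.    8.]
glass [ 367. -367.   36.]
base [98.  7.  0.]
```

View pics/crop.png

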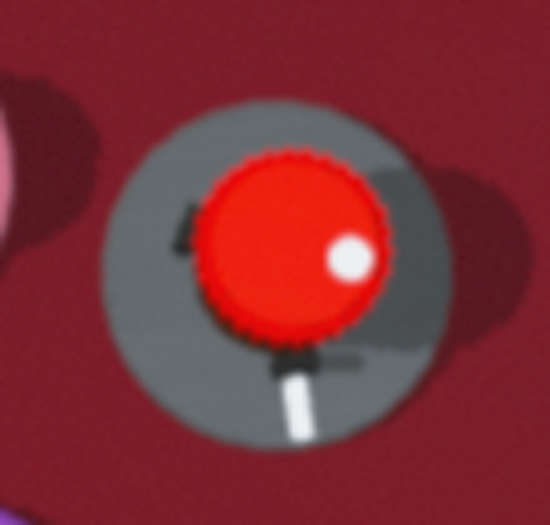

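The crop confirms the choice: brown jar, dark stand, dot to the right of centre and pointer below.
- Axis: about (550,-97.5), cap height and diameter as given.
- Pointer: at about 190°.
- Dot: at about 259°. The cap therefore stands at about -291°, and needs about 651° of anticlockwise turn.

Plan: shut the gripper, keep its yaw fixed, and circle the shut fingertips round the rim.

Emit:
servo_tool --rows '[[[-1,3,-4,0,-8],[-1,6,-8,0,-16],[-1,9,-12,0,-24],[-1,12,-16,0,-32],[-1,15,-20,0,-40],[-1,18,-24,0,-48],[-1,21,-28,0,-56],[-1,24,-32,0,-64]]]' --squeeze 20

```text
clock: 0.9
ee_pos: [400.1, 308.2, 231.1]
tool_rot: [-0.0, 0.633, 0.774, -0.0]
ft_force: [0.5, 0.3, 0.8]
width: -0.0
grip_force: 0.0
```

Emit:
servo_tool --rows '[[[-1,2,-4,0,-6],[-1,4,-8,0,-11.8],[-1,6,-12,0,-11.8],[-1,8,-16,0,-11.8],[-1,10,-20,0,-11.8],[-1,12,-24,0,-11.8],[-1,14,-28,0,-11.8],[-1,15.1,-31,0,-11.8]]]'

```text
clock: 1.7
ee_pos: [551.1, -3.2, 231.2]
tool_rot: [0.001, 0.708, 0.706, -0.0]
ft_force: [-0.5, -0.4, -0.4]
width: 0.0
grip_force: 0.0
```

Run:
```python
from rig import r
import cv2,pickle,numpy as np
o=r.observe();print({k:o[k] for k in('clock','ee_pos','tool_rot','joint_pos','width','ft_force')})
ims=[]
for n in('top','scene','wrist'):
    f=r.grab_frame(n);pickle.dump(f,open(n+'1.pkl','wb'));ims.append(f['image'][:,:,::-1])
a=np.vstack([np.hstack([ims[0],ims[1]]),np.hstack([ims[2],0*ims[2]])]);cv2.imwrite('pics/a1.png',cv2.resize(a,(800,600),interpolation=cv2.INTER_AREA))
```

```text
{'clock': 1.7, 'ee_pos': array([551.14476777,  -3.15812174, 231.18270548]), 'tool_rot': array([ 5.55329588e-04,  7.07993684e-01,  7.06218475e-01, -3.18144737e-04]), 'joint_pos': array([-0.6076107 ,  0.11563437,  0.61386781,  1.72030968, -0.06727047,
        1.32681352,  0.0168464 ]), 'width': 0.007081568733901321, 'ft_force': array([-0.45519177, -0.35125325, -0.35182823])}
```

View pics/a1.png

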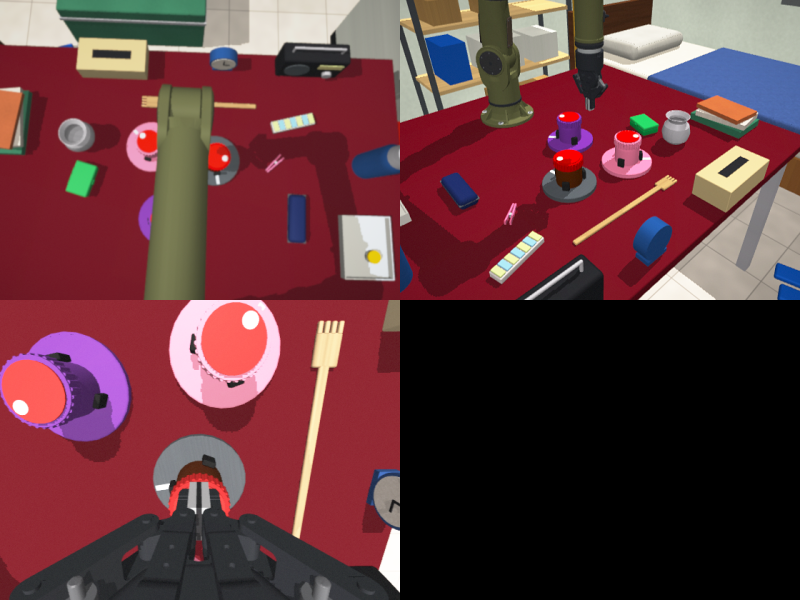

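The wrist picture shows the shut fingers short of the dark stand's cap at about (200,490), clear on every side. The arm blocks the top camera, so I will track the dot in the scene view. Now I descend beside the rim.

Emit:
servo_tool --rows '[[[-1,0,-0.6,-2.5,0],[-1,0,-1.2,-5,0],[-1,0,-1.8,-7.5,0],[-1,0,-2.3,-10,0],[-1,0,-2.3,-12.5,0],[-1,0,-2.3,-14.5,0],[-1,0,-2.3,-14.8,0],[-1,0,-2.3,-14.8,0]]]'

```text
clock: 2.65
ee_pos: [549.9, -21.6, 83.0]
tool_rot: [-0.001, 0.707, 0.708, -0.0]
ft_force: [-0.7, 0.0, 0.3]
width: 0.0
grip_force: 0.0
```

```bash
cat > look.py <<'E'
from rig import r
from h import *
import sys
A=np.array([550.3,-97.5]);PT=190.
def look(save=None):
    o=r.observe();print('t',round(o['clock'],2),'p',o['ee_pos'].round(1),'F',o['ft_force'].round(1),'q',o['joint_pos'].round(2))
    for n in('scene','top','wrist'):
        f=dict(r.grab_frame(n))
        if n=='wrist':
            w,x,y,z=o['tool_rot'];from scipy.spatial.transform import Rotation as Ro
            T=np.eye(4);T[:3,:3]=Ro.from_quat([x,y,z,w]).as_matrix();T[:3,3]=o['ee_pos'];T=T@f['T_tool_cam'];f['R']=T[:3,:3].T;f['t']=-f['R']@T[:3,3]
        im=f['image'].astype(int);w=(im.min(2)>150)
        th=np.linspace(0,6.28,40);poly=np.array([px(f,[A[0]+38*np.cos(a),A[1]+38*np.sin(a),107]) for a in th])
        m=np.zeros(w.shape,np.uint8);cv2.fillPoly(m,[poly.round().astype(np.int32)],1)
        red=((im[...,0]>150)&(im[...,1]<90)&(m>0)).sum()
        cs=cents(w&(m>0),6)
        out=[]
        for c in cs:
            X=cast(f,c[1],c[2],107)[:2]-A;out.append((int(c[0]),'r',round(float(np.hypot(*X)),1),'cap',round(float((np.degrees(np.arctan2(X[1],X[0]))-PT)%360),1)))
        print(n,'red%.2f'%(red/max(1,m.sum())),out)
        if save==n: cv2.imwrite(f'pics/{save}_{int(o["clock"]*10)}.png',im[:,:,::-1].astype(np.uint8))
if __name__=='__main__': look(sys.argv[1] if len(sys.argv)>1 else None)
E
python3 look.py wrist; ls pics
```

```text
t 2.65 p [549.9 -21.6  83. ] F [-0.7  0.   0.3] q [-0.54  0.26  0.61  1.89 -0.17  1.04  0.14]
scene red0.92 [(32, 'r', 26.6, 'cap', 64.7)]
top red0.66 [(46, 'r', 25.8, 'cap', 69.6)]
wrist red0.00 []
a1.png
crop.png
scene.png
top.png
wrist_26.png
```

Emit:
servo_tool --rows '[[[-1,0,-0.5,0,0],[-1,0,-1.0,0,0],[-1,0,-1.4,0,0],[-1,0,-1.5,0,0],[-1,0,-1.6,0,0],[-1,0,-1.7,0,0],[-1,0,-1.8,0,0],[-1,0,-1.8,0,0]]]'

```text
clock: 3.6
ee_pos: [550.5, -40.9, 83.3]
tool_rot: [0.0, 0.707, 0.707, -0.0]
ft_force: [-0.9, 0.2, -0.5]
width: 0.1
grip_force: 0.0
```

Emit:
servo_tool --rows '[[[-1,0,-0.05,0,0],[-1,0,-0.1,0,0],[-1,0,-0.15,0,0],[-1,0,-0.2,0,0],[-1,0,-0.2,0,0],[-1,0,-0.2,0,0],[-1,0,-0.2,0,0],[-1,0,-0.2,0,0]]]'

```text
clock: 4.4
ee_pos: [550.5, -42.8, 83.4]
tool_rot: [0.0, 0.707, 0.707, 0.0]
ft_force: [0.7, -0.4, 0.0]
width: -0.1
grip_force: 0.0
```

Emit:
servo_tool --rows '[[[-1,0,-0.05,0,0],[-1,0,-0.1,0,0],[-1,0,-0.15,0,0],[-1,0,-0.2,0,0],[-1,0,-0.2,0,0],[-1,0,-0.2,0,0],[-1,0,-0.2,0,0],[-1,0,-0.2,0,0]]]'

```text
clock: 5.2
ee_pos: [550.4, -43.1, 83.3]
tool_rot: [-0.001, 0.707, 0.708, 0.001]
ft_force: [-0.9, 4.8, 1.1]
width: -0.0
grip_force: 2.6
```

View pics/wrist_26.png

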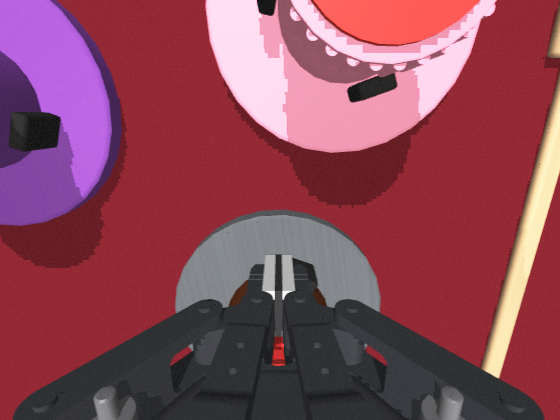

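Contact: about 4.8 N with roughly 1.7 mm of pressed depth, so stiffness is about 3 N/mm and the tip's half-width is about 9 to 10 mm. The first rolling stroke follows.

Emit:
servo_tool --rows '[[[-1,-0.35,0,0,0],[-1,-0.7,0,0,0],[-1,-1.0,0,0,0],[-1,-1.4,-0.02,0,0],[-1,-1.8,-0.07,0,0],[-1,-2.15,-0.15,0,0],[-1,-2.55,-0.27,0,0],[-1,-2.9,-0.42,0,0]]]'

```text
clock: 6.0
ee_pos: [521.1, -50.0, 83.4]
tool_rot: [0.0, 0.707, 0.707, -0.0]
ft_force: [0.6, 0.9, 0.1]
width: -0.3
grip_force: 0.4
```

```bash
python3 look.py
```

```text
t 6.0 p [521.1 -50.   83.4] F [0.6 0.9 0.1] q [-0.53  0.2   0.63  1.96 -0.14  1.03  0.17]
scene red0.91 [(32, 'r', 26.2, 'cap', 99.8)]
top red0.01 []
wrist red0.03 []
```

The cap turned 35° in one stroke, with almost no slip. The pressure has eased to 1 N, so I work out the next waypoints on a slightly tighter path.

```bash
cat > wp.py <<'E'
import numpy as np,sys
# args: cmdx cmdy  phi_end R_end : linear in phi and R from commanded pose (rel. axis), prints shifts in cm
def rows(x,y,p1,R1):
    R0=np.hypot(x,y);p0=np.degrees(np.arctan2(y,x))
    while p0>p1:p0-=360
    while p1-p0>300:p0+=360
    P=np.radians(np.linspace(p0,p1,9)[1:]);R=np.r_[np.linspace(R0,R1,4)[1:],[R1]*5]
    d=np.c_[R*np.cos(P)-x,R*np.sin(P)-y]/10
    print('from phi %.1f R %.1f'%(p0,R0),d.round(2).tolist());return x+d[-1,0].round(2)*10,y+d[-1,1].round(2)*10
a=list(map(float,sys.argv[1:]));x,y=a[:2]
for i in range(2,len(a),2):x,y=rows(x,y,a[i],a[i+1]);print('  ->',round(x,1),round(y,1))
E
python3 wp.py -28.85 48.5 160 53.5 195 52.7
```

```text
from phi 120.7 R 56.4 [[-0.35, -0.34], [-0.66, -0.71], [-0.93, -1.1], [-1.24, -1.44], [-1.51, -1.8], [-1.76, -2.19], [-1.97, -2.6], [-2.14, -3.02]]
  -> -50.2 18.3
from phi 160.0 R 53.5 [[-0.1, -0.4], [-0.17, -0.8], [-0.21, -1.2], [-0.24, -1.6], [-0.24, -2.0], [-0.21, -2.4], [-0.15, -2.8], [-0.07, -3.19]]
  -> -51.0 -13.6
```

Emit:
servo_tool --rows '[[[-1,-0.35,-0.35,0,0],[-1,-0.65,-0.7,0,0],[-1,-0.95,-1.1,0,0],[-1,-1.25,-1.45,0,0],[-1,-1.5,-1.8,0,0],[-1,-1.75,-2.2,0,0],[-1,-1.95,-2.6,0,0],[-1,-2.15,-3.0,0,0]]]'

```text
clock: 6.95
ee_pos: [495.7, -77.4, 82.4]
tool_rot: [-0.004, 0.707, 0.707, -0.002]
ft_force: [-10.1, 3.3, 6.9]
width: 0.2
grip_force: 5.3
```

```bash
python3 look.py
```

```text
t 6.95 p [495.7 -77.4  82.4] F [-10.1   3.3   6.9] q [-0.5   0.16  0.65  2.   -0.12  1.03  0.21]
scene red0.92 [(41, 'r', 24.4, 'cap', 149.9)]
top red0.00 []
wrist red0.05 [(539, 'r', 28.6, 'cap', 159.2)]
```

The force of 10 N is too high. The face half-width is about 11 mm along x, so I back off and check whether the stand moved.

```bash
cat > wp2.py <<'E'
import numpy as np,sys
# rounded-rectangle path half sizes a,b, arc radius r; args: cmdx cmdy r step_mm ncalls
a,b=11.,9.2
x,y,r,st,n=map(float,sys.argv[1:6])
P=[]
for cx,cy,t0 in((-a,b,90),(-a,-b,180),(a,-b,270),(a,b,360)):
    for t in np.radians(np.linspace(t0,t0+90,60)):P.append((cx+r*np.cos(t),cy+r*np.sin(t)))
P=np.array(P+P+P[:1]);s=np.r_[0,np.cumsum(np.hypot(*np.diff(P,axis=0).T))]
k=np.argmin(np.hypot(*(P[:240]-[x,y]).T));s0=s[k];print('loop',s[240].round(),'off',(P[k]-[x,y]).round(1))
for c in range(int(n)):
    S=s0+st*np.arange(1,9);Q=np.c_[np.interp(S,s,P[:,0]),np.interp(S,s,P[:,1])]
    d=((Q-[x,y])/5).round()/2;print([list(v) for v in (d/1).tolist()],'mm');x,y=x+d[-1,0],y+d[-1,1];s0=S[-1];print('  ->',x,y)
E
cat > moved.py <<'E'
from rig import r
from h import *
f0=pickle.load(open('scene.pkl','rb'));f=r.grab_frame('scene')
g0,g=[cv2.cvtColor(q['image'],cv2.COLOR_RGB2GRAY).astype(np.float32) for q in(f0,f)]
for nm,(y0,y1,x0,x1) in dict(stand=(240,284,195,280),ref=(320,400,120,210)).items():
    t=g0[y0:y1,x0:x1];R=cv2.matchTemplate(g[y0-6:y1+6,x0-6:x1+6],t,cv2.TM_CCOEFF_NORMED);_,m,_,p=cv2.minMaxLoc(R)
    sub=[0,0]
    if 0<p[0]<12 and 0<p[1]<12:
        c=R[p[1],p[0]];l,rr=R[p[1],p[0]-1],R[p[1],p[0]+1];u,d=R[p[1]-1,p[0]],R[p[1]+1,p[0]]
        sub=[(l-rr)/(2*(l+rr-2*c)),(u-d)/(2*(u+d-2*c))]
    X=cast(f,237+p[0]-6+sub[0],258+p[1]-6+sub[1],16)-cast(f,237,258,16)
    print(nm,round(m,3),'shift mm',X[:2].round(2))
E
python3 moved.py; python3 wp2.py -50.35 18.5 44 4.5 3
```

```text
stand 0.981 shift mm [-0.1   0.08]
ref 0.999 shift mm [ 0. -0.]
loop 357.0 off [-3.4  1.1]
[[-0.5, -0.5], [-0.5, -1.0], [-0.5, -1.0], [-0.5, -1.5], [-0.5, -2.0], [-0.5, -2.5], [-0.5, -3.0], [-0.5, -3.5]] mm
  -> -50.85 15.0
[[-0.5, -3.5], [-0.0, -4.0], [0.0, -4.5], [0.5, -5.0], [0.5, -5.0], [1.0, -5.5], [1.0, -6.0], [1.5, -6.0]] mm
  -> -49.35 9.0
[[2.0, -5.5], [2.0, -6.0], [2.5, -6.0], [3.0, -6.0], [3.5, -6.0], [4.0, -6.0], [4.5, -6.0], [5.0, -6.0]] mm
  -> -44.35 3.0
```

```bash
sed -i "s#d=((Q-\[x,y\])/5).round()/2;print.*mm')#d=((Q-[x,y])*2).round()/2;print((d/10).round(2).tolist())#" wp2.py; python3 wp2.py -50.35 18.5 44 4.5 2
```

```text
loop 357.0 off [-3.4  1.1]
[[-0.4, -0.35], [-0.45, -0.8], [-0.45, -1.25], [-0.45, -1.7], [-0.45, -2.15], [-0.45, -2.6], [-0.45, -3.05], [-0.4, -3.45]]
  -> -54.35 -16.0
[[0.1, -0.45], [0.25, -0.9], [0.4, -1.3], [0.65, -1.7], [0.9, -2.05], [1.2, -2.4], [1.5, -2.7], [1.9, -2.95]]
  -> -35.35 -45.5
```

Emit:
servo_tool --rows '[[[-1,-0.4,-0.35,0,0],[-1,-0.45,-0.8,0,0],[-1,-0.45,-1.25,0,0],[-1,-0.45,-1.7,0,0],[-1,-0.45,-2.15,0,0],[-1,-0.45,-2.6,0,0],[-1,-0.45,-3.05,0,0],[-1,-0.4,-3.45,0,0]]]'

```text
clock: 7.95
ee_pos: [493.9, -114.9, 82.6]
tool_rot: [-0.001, 0.707, 0.707, -0.002]
ft_force: [-5.5, 0.4, 0.5]
width: 0.1
grip_force: 2.4
```

```bash
python3 look.py
```

```text
t 7.95 p [ 493.9 -114.9   82.6] F [-5.5  0.4  0.5] q [-0.45  0.17  0.68  1.99 -0.13  1.02  0.29]
scene red0.92 [(41, 'r', 24.9, 'cap', 198.2)]
top red0.34 [(60, 'r', 27.2, 'cap', 195.8)]
wrist red0.73 [(1412, 'r', 26.4, 'cap', 195.3)]
```

Emit:
servo_tool --rows '[[[-1,0.1,-0.45,0,0],[-1,0.25,-0.9,0,0],[-1,0.4,-1.3,0,0],[-1,0.65,-1.7,0,0],[-1,0.9,-2.05,0,0],[-1,1.2,-2.4,0,0],[-1,1.5,-2.7,0,0],[-1,1.9,-2.95,0,0]]]'

```text
clock: 8.9
ee_pos: [515.7, -143.6, 83.8]
tool_rot: [0.001, 0.707, 0.707, 0.0]
ft_force: [-3.9, -1.7, 0.3]
width: -0.0
grip_force: 1.8
```

```bash
python3 look.py; python3 wp2.py -35.35 -45.5 44 4.5 3
```

```text
t 8.9 p [ 515.7 -143.6   83.8] F [-3.9 -1.7  0.3] q [-0.39  0.24  0.69  1.93 -0.18  1.03  0.37]
scene red0.92 [(37, 'r', 25.7, 'cap', 248.9)]
top red0.79 [(61, 'r', 26.1, 'cap', 243.3)]
wrist red0.93 [(1843, 'r', 25.3, 'cap', 245.5)]
loop 357.0 off [ 0.  -0.4]
[[0.4, -0.25], [0.8, -0.45], [1.2, -0.6], [1.65, -0.7], [2.1, -0.75], [2.55, -0.75], [3.0, -0.75], [3.45, -0.75]]
  -> -0.8500000000000014 -53.0
[[0.45, -0.0], [0.9, -0.0], [1.35, -0.0], [1.8, 0.0], [2.25, 0.1], [2.7, 0.25], [3.1, 0.4], [3.5, 0.65]]
  -> 34.15 -46.5
[[0.35, 0.25], [0.7, 0.55], [1.0, 0.85], [1.3, 1.2], [1.55, 1.6], [1.75, 2.0], [1.9, 2.4], [2.0, 2.85]]
  -> 54.15 -18.0
```

Emit:
servo_tool --rows '[[[-1,0.4,-0.25,0,0],[-1,0.8,-0.45,0,0],[-1,1.2,-0.6,0,0],[-1,1.65,-0.7,0,0],[-1,2.1,-0.75,0,0],[-1,2.55,-0.75,0,0],[-1,3.0,-0.75,0,0],[-1,3.45,-0.75,0,0]]]'

```text
clock: 9.85
ee_pos: [549.7, -154.5, 83.6]
tool_rot: [0.002, 0.708, 0.706, -0.001]
ft_force: [-1.3, -8.9, 0.6]
width: 0.1
grip_force: 4.4
```

```bash
python3 look.py
```

```text
t 9.85 p [ 549.7 -154.5   83.6] F [-1.3 -8.9  0.6] q [-0.36  0.32  0.68  1.84 -0.22  1.05  0.41]
scene red0.63 [(38, 'r', 27.2, 'cap', 296.2)]
top red0.75 [(58, 'r', 24.8, 'cap', 293.2)]
wrist red0.93 [(1946, 'r', 25.6, 'cap', 297.6)]
```

Emit:
servo_tool --rows '[[[-1,0.45,0,0,0],[-1,0.9,0,0,0],[-1,1.35,0,0,0],[-1,1.8,0,0,0],[-1,2.25,0.1,0,0],[-1,2.7,0.25,0,0],[-1,3.1,0.4,0,0],[-1,3.5,0.65,0,0]]]'

```text
clock: 10.8
ee_pos: [585.0, -143.5, 83.4]
tool_rot: [0.0, 0.707, 0.707, 0.0]
ft_force: [-0.6, -2.5, 0.4]
width: 0.2
grip_force: 1.0
```

```bash
python3 look.py;python3 moved.py
```

```text
t 10.8 p [ 585.  -143.5   83.4] F [-0.6 -2.5  0.4] q [-0.34  0.39  0.66  1.76 -0.27  1.08  0.41]
scene red0.12 []
top red0.30 []
wrist red0.94 [(1557, 'r', 26.7, 'cap', 347.3)]
stand 0.973 shift mm [ 0.09 -0.08]
ref 0.996 shift mm [ 0.08 -0.03]
```

The forces suggest the axis lies about 1.3 mm lower in y, so I correct the path centre. The cap is at about -13°, before the first pass.

```bash
sed -i 's/b=11.,9.2/b=11.3,10.6/' wp2.py; sed -i 's/-97.5\]/-98.5]/' look.py; python3 wp2.py 34.15 -45.2 44 4.5 8
```

```text
loop 364.0 off [ 1.5 -2.1]
[[0.5, 0.05], [0.85, 0.35], [1.15, 0.7], [1.4, 1.05], [1.65, 1.45], [1.8, 1.85], [1.95, 2.3], [2.05, 2.75]]
  -> 54.65 -17.700000000000003
[[0.05, 0.45], [0.05, 0.9], [0.05, 1.35], [0.05, 1.8], [0.05, 2.25], [0.05, 2.7], [0.05, 3.15], [0.0, 3.55]]
  -> 54.65 17.799999999999997
[[-0.1, 0.45], [-0.25, 0.9], [-0.4, 1.3], [-0.65, 1.7], [-0.9, 2.05], [-1.2, 2.4], [-1.55, 2.7], [-1.9, 2.95]]
  -> 35.65 47.3
[[-0.4, 0.25], [-0.8, 0.4], [-1.25, 0.55], [-1.65, 0.65], [-2.1, 0.7], [-2.55, 0.75], [-3.0, 0.75], [-3.45, 0.75]]
  -> 1.1499999999999986 54.8
[[-0.45, -0.0], [-0.9, -0.0], [-1.35, -0.0], [-1.8, -0.05], [-2.25, -0.15], [-2.7, -0.25], [-3.1, -0.45], [-3.5, -0.65]]
  -> -33.85 48.3
[[-0.4, -0.25], [-0.75, -0.55], [-1.05, -0.85], [-1.3, -1.2], [-1.55, -1.6], [-1.75, -2.0], [-1.95, -2.4], [-2.05, -2.85]]
  -> -54.35 19.799999999999997
[[-0.05, -0.45], [-0.1, -0.9], [-0.1, -1.35], [-0.1, -1.8], [-0.1, -2.25], [-0.1, -2.7], [-0.1, -3.15], [-0.05, -3.6]]
  -> -54.85 -16.200000000000003
[[0.05, -0.4], [0.2, -0.85], [0.35, -1.3], [0.55, -1.65], [0.8, -2.05], [1.1, -2.4], [1.4, -2.7], [1.75, -3.0]]
  -> -37.35 -46.2
```

Emit:
servo_tool --rows '[[[-1,0.5,0.05,0,0],[-1,0.85,0.35,0,0],[-1,1.15,0.7,0,0],[-1,1.4,1.05,0,0],[-1,1.65,1.45,0,0],[-1,1.8,1.85,0,0],[-1,1.95,2.3,0,0],[-1,2.05,2.75,0,0]]]'

```text
clock: 11.8
ee_pos: [606.0, -116.4, 83.7]
tool_rot: [0.001, 0.707, 0.707, 0.001]
ft_force: [4.5, -1.8, -1.4]
width: -0.1
grip_force: 2.6
```

```bash
python3 look.py
```

```text
t 11.8 p [ 606.  -116.4   83.7] F [ 4.5 -1.8 -1.4] q [-0.37  0.42  0.64  1.73 -0.28  1.09  0.36]
scene red0.32 [(39, 'r', 27.0, 'cap', 11.3)]
top red0.00 []
wrist red0.88 [(1184, 'r', 27.7, 'cap', 19.1)]
```

Emit:
servo_tool --rows '[[[-1,0.05,0.45,0,0],[-1,0.05,0.9,0,0],[-1,0.05,1.35,0,0],[-1,0.05,1.8,0,0],[-1,0.05,2.25,0,0],[-1,0.05,2.7,0,0],[-1,0.05,3.15,0,0],[-1,0,3.55,0,0]]]'

```text
clock: 12.75
ee_pos: [605.2, -80.0, 83.5]
tool_rot: [-0.0, 0.707, 0.707, 0.0]
ft_force: [1.3, -0.3, 1.0]
width: -0.2
grip_force: 1.3
```

```bash
python3 look.py; python3 moved.py
```

```text
t 12.75 p [605.2 -80.   83.5] F [ 1.3 -0.3  1. ] q [-0.43  0.4   0.64  1.74 -0.27  1.09  0.3 ]
scene red0.85 [(40, 'r', 25.5, 'cap', 55.2)]
top red0.03 []
wrist red0.07 []
stand 0.98 shift mm [-0.48  0.21]
ref 0.97 shift mm [ 0.87 -0.22]
```

The dot has passed the pointer once and the cap is at about +56°.

Emit:
servo_tool --rows '[[[-1,-0.1,0.45,0,0],[-1,-0.25,0.9,0,0],[-1,-0.4,1.3,0,0],[-1,-0.65,1.7,0,0],[-1,-0.9,2.05,0,0],[-1,-1.2,2.4,0,0],[-1,-1.55,2.7,0,0],[-1,-1.9,2.95,0,0]]]'

```text
clock: 13.75
ee_pos: [585.2, -51.1, 83.2]
tool_rot: [-0.0, 0.707, 0.707, -0.0]
ft_force: [-0.2, -1.0, 0.2]
width: -0.1
grip_force: 0.0
```

```bash
python3 look.py
```

```text
t 13.75 p [585.2 -51.1  83.2] F [-0.2 -1.   0.2] q [-0.49  0.35  0.64  1.8  -0.24  1.07  0.23]
scene red0.92 [(39, 'r', 24.5, 'cap', 83.9)]
top red0.32 [(49, 'r', 25.7, 'cap', 89.9)]
wrist red0.02 []
```

Emit:
servo_tool --rows '[[[-1,-0.4,0.25,0,0],[-1,-0.8,0.4,0,0],[-1,-1.25,0.55,0,0],[-1,-1.65,0.65,0,0],[-1,-2.1,0.7,0,0],[-1,-2.55,0.75,0,0],[-1,-3.0,0.75,0,0],[-1,-3.45,0.75,0,0]]]'

```text
clock: 14.7
ee_pos: [551.4, -42.9, 83.5]
tool_rot: [-0.0, 0.707, 0.707, 0.001]
ft_force: [0.4, 4.7, 0.1]
width: -0.1
grip_force: 1.9
```

```bash
python3 look.py; python3 moved.py
```

```text
t 14.7 p [551.4 -42.9  83.5] F [0.4 4.7 0.1] q [-0.53  0.27  0.65  1.89 -0.19  1.04  0.19]
scene red0.92 [(36, 'r', 24.2, 'cap', 111.2)]
top red0.25 [(36, 'r', 26.6, 'cap', 114.8)]
wrist red0.03 []
stand 0.982 shift mm [-0.46  0.2 ]
ref 0.996 shift mm [-0.  0.]
```

Emit:
servo_tool --rows '[[[-1,-0.45,0,0,0],[-1,-0.9,0,0,0],[-1,-1.35,-0.05,0,0],[-1,-1.8,-0.1,0,0],[-1,-2.25,-0.2,0,0],[-1,-2.65,-0.35,0,0],[-1,-3.05,-0.55,0,0],[-1,-3.45,-0.75,0,0]]]'

```text
clock: 15.7
ee_pos: [516.6, -52.3, 83.3]
tool_rot: [0.0, 0.707, 0.707, -0.0]
ft_force: [0.3, 0.7, 0.3]
width: -0.2
grip_force: 0.4
```

Emit:
servo_tool --rows '[[[-1,-0.4,-0.25,0,0],[-1,-0.75,-0.55,0,0],[-1,-1.05,-0.85,0,0],[-1,-1.3,-1.2,0,0],[-1,-1.55,-1.6,0,0],[-1,-1.75,-2.0,0,0],[-1,-1.95,-2.4,0,0],[-1,-2.1,-2.8,0,0]]]'

```text
clock: 16.5
ee_pos: [495.4, -80.2, 83.1]
tool_rot: [-0.0, 0.707, 0.707, -0.0]
ft_force: [-1.8, 1.4, -0.7]
width: 0.0
grip_force: 0.9
```

```bash
python3 look.py; python3 moved.py; python3 wp2.py -54.35 19.3 44 4.5 3
```

```text
t 16.5 p [495.4 -80.2  83.1] F [-1.8  1.4 -0.7] q [-0.53  0.16  0.68  2.01 -0.12  1.02  0.21]
scene red0.92 [(39, 'r', 25.3, 'cap', 212.2)]
top red0.00 []
wrist red0.05 [(1154, 'r', 26.6, 'cap', 206.4)]
stand 0.979 shift mm [-0.51  0.21]
ref 0.999 shift mm [-0.  0.]
loop 364.0 off [-0.2 -0.5]
[[-0.1, -0.5], [-0.1, -0.95], [-0.1, -1.4], [-0.1, -1.85], [-0.1, -2.3], [-0.1, -2.75], [-0.1, -3.2], [-0.05, -3.65]]
  -> -54.85 -17.2
[[0.1, -0.45], [0.25, -0.85], [0.4, -1.3], [0.65, -1.65], [0.9, -2.05], [1.2, -2.4], [1.5, -2.7], [1.85, -2.95]]
  -> -36.35 -46.7
[[0.4, -0.25], [0.8, -0.45], [1.2, -0.6], [1.65, -0.7], [2.1, -0.75], [2.55, -0.8], [3.0, -0.8], [3.45, -0.8]]
  -> -1.8500000000000014 -54.7
```

Emit:
servo_tool --rows '[[[-1,-0.1,-0.5,0,0],[-1,-0.1,-0.95,0,0],[-1,-0.1,-1.4,0,0],[-1,-0.1,-1.85,0,0],[-1,-0.1,-2.3,0,0],[-1,-0.1,-2.75,0,0],[-1,-0.1,-3.2,0,0],[-1,-0.05,-3.65,0,0]]]'

```text
clock: 17.5
ee_pos: [495.4, -116.9, 83.3]
tool_rot: [0.0, 0.707, 0.707, -0.0]
ft_force: [-1.7, -0.2, -1.3]
width: 0.1
grip_force: 0.9
```

Emit:
servo_tool --rows '[[[-1,0.1,-0.45,0,0],[-1,0.25,-0.85,0,0],[-1,0.4,-1.3,0,0],[-1,0.65,-1.65,0,0],[-1,0.9,-2.05,0,0],[-1,1.2,-2.4,0,0],[-1,1.5,-2.7,0,0],[-1,1.85,-2.95,0,0]]]'

```text
clock: 18.3
ee_pos: [514.5, -146.0, 83.5]
tool_rot: [0.0, 0.707, 0.707, 0.0]
ft_force: [-0.6, 0.5, 0.7]
width: -0.3
grip_force: 0.0
```

```bash
python3 look.py; python3 moved.py
```

```text
t 18.3 p [ 514.5 -146.    83.5] F [-0.6  0.5  0.7] q [-0.41  0.24  0.72  1.93 -0.18  1.03  0.39]
scene red0.93 [(37, 'r', 28.5, 'cap', 280.5)]
top red0.81 [(58, 'r', 26.8, 'cap', 275.0)]
wrist red0.93 [(1875, 'r', 26.3, 'cap', 277.8)]
stand 0.994 shift mm [-0.45  0.16]
ref 0.999 shift mm [0. 0.]
```

Emit:
servo_tool --rows '[[[-1,0.4,-0.05,0,0],[-1,0.8,-0.3,0,0],[-1,1.2,-0.45,0,0],[-1,1.65,-0.55,0,0],[-1,2.1,-0.6,0,0],[-1,2.55,-0.65,0,0],[-1,3.0,-0.65,0,0],[-1,3.45,-0.65,0,0]]]'

```text
clock: 19.3
ee_pos: [548.5, -154.2, 83.4]
tool_rot: [0.001, 0.707, 0.707, -0.001]
ft_force: [-1.9, -6.5, -0.7]
width: -0.2
grip_force: 3.0
```

```bash
python3 look.py; python3 wp2.py -1.85 -53.2 44 4.5 1
```

```text
t 19.3 p [ 548.5 -154.2   83.4] F [-1.9 -6.5 -0.7] q [-0.38  0.32  0.7   1.85 -0.24  1.06  0.42]
scene red0.68 [(16, 'r', 30.5, 'cap', 308.0)]
top red0.73 [(62, 'r', 25.9, 'cap', 314.9)]
wrist red0.93 [(1847, 'r', 27.1, 'cap', 318.3)]
loop 364.0 off [-9.5 -1.4]
[[-0.5, -0.15], [-0.05, -0.15], [0.4, -0.15], [0.85, -0.15], [1.3, -0.15], [1.75, -0.1], [2.2, -0.05], [2.65, 0.05]]
  -> 24.65 -52.7
```

Emit:
servo_tool --rows '[[[-1,0.4,0,0,0],[-1,0.8,0,0,0],[-1,1.2,0,0,0],[-1,1.6,0.05,0,0],[-1,2.0,0.1,0,0],[-1,2.4,0.2,0,0],[-1,2.75,0.35,0,0],[-1,3.1,0.5,0,0]]]'

```text
clock: 20.25
ee_pos: [579.9, -146.0, 83.4]
tool_rot: [-0.0, 0.707, 0.707, 0.0]
ft_force: [-0.5, -1.6, -0.4]
width: -0.3
grip_force: 0.7
```

```bash
python3 look.py
```

```text
t 20.25 p [ 579.9 -146.    83.4] F [-0.5 -1.6 -0.4] q [-0.36  0.38  0.69  1.77 -0.27  1.08  0.42]
scene red0.21 []
top red0.37 []
wrist red0.94 [(1512, 'r', 27.3, 'cap', 359.7)]
```

The wrist view puts the dot at the pointer (359.7°). I withdraw outward, then go up and aside.

Emit:
servo_tool --rows '[[[-1,0.3,-0.5,0,0],[-1,0.8,-1.3,0,0],[-1,1.5,-2.5,0,0],[-1,1.5,-2.5,2,0],[-1,1.5,-3.5,6,0],[-1,1.5,-5.5,10,0],[-1,1.5,-9.5,13,0],[-1,1.5,-14,14,0]]]'

```text
clock: 21.2
ee_pos: [596.9, -288.6, 227.9]
tool_rot: [0.003, 0.706, 0.708, 0.002]
ft_force: [0.7, -1.4, 0.1]
width: 0.0
grip_force: 0.0
```

Emit:
servo_tool --rows '[[[-1,-1,-4,0,0],[-1,-2,-8,0,0],[-1,-3,-12,0,0],[-1,-4,-16,0,0],[-1,-4,-16,0,0],[-1,-4,-16,0,0],[-1,-4,-16,0,0],[-1,-4,-16,0,0]]]'

```text
clock: 22.0
ee_pos: [555.8, -445.5, 223.2]
tool_rot: [-0.0, 0.706, 0.708, 0.001]
ft_force: [0.5, -0.7, 0.3]
width: 0.0
grip_force: 0.0
```

```bash
python3 look.py top; python3 moved.py
python3 - <<'E'
import glob,cv2,os
p=max(glob.glob('pics/top_*.png'),key=os.path.getmtime);im=cv2.imread(p)
cv2.imwrite('pics/fin.png',cv2.resize(im[150:290,230:400],None,fx=4,fy=4))
E
```

```text
t 22.0 p [ 555.8 -445.5  223.2] F [ 0.5 -0.7  0.3] q [ 0.14  0.54  0.76  1.31 -0.37  1.43  0.88]
scene red0.93 [(35, 'r', 28.1, 'cap', 356.4)]
top red0.91 [(61, 'r', 25.3, 'cap', 357.3)]
wrist red0.00 []
stand 0.994 shift mm [-0.44  0.16]
ref 1.0 shift mm [-0. -0.]
```

View pics/fin.png

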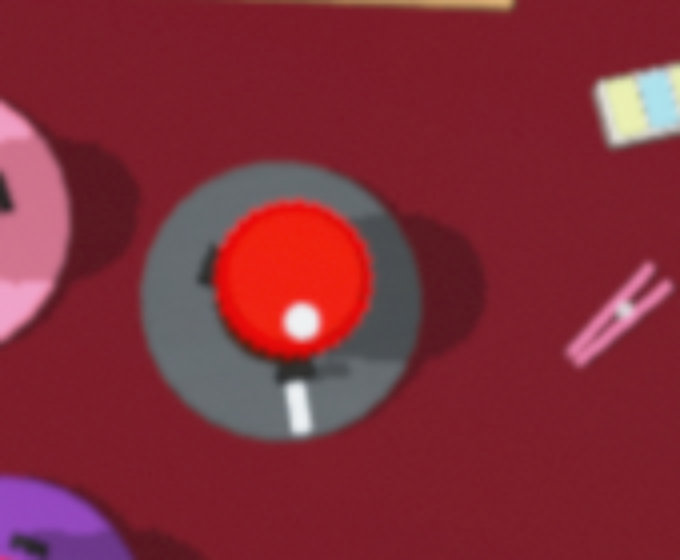

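The dot at (302,322) lines up with the pointer at (298,405), about 3° short of it. The cap is on and the stand has shifted by about 0.5 mm at most. I'm handing in.

```bash
python3 -c "
from rig import r
print(r.job_done())"
```

```text
the job is handed in; nothing more can be done
None
```

I turned the cap anticlockwise past the pointer once, then one more full turn. The dot now sits about 3° short of the pointer, the cap is still on, the stand moved no more than about 0.5 mm, and the job is handed in at about 22 s.

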